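Vent a gauge-block dry case

TASK

Somebody left a glass jar on the lid of the dry-storage case: lift it off and set it down gently, without dropping it, so that it stands upright inside the shallow steel tray, and let go of it. Then take the case lid by its handle, pull until the sticky seal breaks, and hold the lid only slightly open, about 3 cm at its front edge, without letting it fly open. Finish while still holding the lid steady there with the gripper; leave the caliper, V-block and ring gauge where they are.

Things in the scene. Friction and masses are not known exactly. Their poses are not given: they have to be found in the camera images.
- case: grey painted storage case, fixed to the table, 200 (own x) by 260 (own y) by 100 mm high without its lid; origin at the centre of its underside, z up. Its front with the lid handle faces its own -x. It carries an aluminium lid plate of the same outline, 12 mm thick, whose flat top is 112.5 mm above the table; inside are gauge blocks. Turned up to 20 degrees either way; it may be on either side of the table
- lid (a joint): opening angle of the case lid in rad, 0 = shut, growing as the front edge rises (limit 1.4). The hinge lies along the far (own +x) edge of the case. 0.15 rad is 30 mm of gap at the front edge. The gasket sticks: at the handle it takes an upward pull of about 12 to 16 N to start the lid, then the resistance fades within the first 6 mm and only the lid's weight (about 2 N at the handle) is left. The lid falls shut when let go
- lid_handle (a point): middle of the lid's handle: a straight round bar of 14 mm diameter and 120 mm length parallel to the case's own y, on two posts of 12 mm diameter at its ends (60 mm either side of the middle). It stands on the lid 30 mm behind the front edge; the bar's centre is 42 mm above the lid's top (154.5 mm above the table when shut), with free space under it. The point moves with the lid, its axes are parallel to the case's when shut
- lid_front (a point): middle of the lid's front lower edge, 200 mm from the hinge line; its rise above its shut height (100.5 mm over the table) is the gap. Moves with the lid
- lid_hinge (a point): middle of the hinge line at the far upper edge of the case, 100.5 mm above the table; 170 mm behind and 54 mm below the handle bar's centre when shut. The handle moves on an arc about this line, which is parallel to the case's own y
- jar: closed amber glass jar with an aluminium cap, 58 mm diameter, 90 mm high, 0.2 to 0.4 kg, standing upright on the case's lid behind the handle at the start; origin at the centre of its underside, z up
- tray: shallow square steel tray fixed to the table, 160 by 160 mm outside, rim 14 mm high, walls and floor 4 mm thick; origin at the centre of its underside, z up, sides parallel to its own x and y. On the other side of the table from the case
- caliper: bystander: steel caliper with a grey slider lying on the table to the robot's right, 210 mm long along its own y, up to 9 mm thick; origin at its middle underneath
- vblock: bystander: steel V-block, 50 by 60 by 44 mm, near the middle of the far part of the work area; origin at the centre of its underside
- ringgauge: bystander: steel ring gauge, 64 mm outside, 36 mm inside, 22 mm high, lying flat on the table to the robot's left; origin at the centre of its underside

How it is judged:
On the way, in this order (a step that is already met when the one before it is completed fails the run):
1. the jar, still gripped and upright, is brought down to within 15 mm of the tray's floor, inside the tray (not dropped) (x of jar in the frame of tray between -0.055 and 0.055 m and y of jar in the frame of tray between -0.055 and 0.055 m and z of jar in the frame of tray below 0.019 m and angle between jar's own z axis and vertical below 0.2 rad and contact force between jar and the fingers above 0.3 N), for 0.02 s.
2. the jar stands upright in the tray, let go of, and the lid is still shut (x of jar in the frame of tray between -0.055 and 0.055 m and y of jar in the frame of tray between -0.055 and 0.055 m and z of jar in the frame of tray below 0.012 m and angle between jar's own z axis and vertical below 0.08 rad and linear speed of jar below 0.05 m/s and contact force between jar and the fingers below 0.05 N and value of joint lid below 0.02 rad), for 0.2 s.
3. the lid has broken free of its seal, moved by the gripper, the jar still standing in the tray (x of jar in the frame of tray between -0.055 and 0.055 m and y of jar in the frame of tray between -0.055 and 0.055 m and z of jar in the frame of tray below 0.012 m and angle between jar's own z axis and vertical below 0.08 rad and linear speed of jar below 0.05 m/s and contact force between jar and the fingers below 0.05 N and value of joint lid above 0.06 rad and contact force between lid and the fingers above 0.5 N), for 0.1 s.
At the end, for the whole second after the job is handed in: the gripper holds the lid (over 0.5 N) still (under 0.05 rad/s) at 0.075 to 0.25 rad, a 15 to 50 mm gap at the front; the jar stands upright (within 0.08 rad) on the tray floor, within 55 mm of its centre along each axis, let go of and clear of the lid (x of jar in the frame of tray between -0.055 and 0.055 m and y of jar in the frame of tray between -0.055 and 0.055 m and z of jar in the frame of tray below 0.012 m and angle between jar's own z axis and vertical below 0.08 rad and linear speed of jar below 0.05 m/s and contact force between jar and the fingers below 0.05 N and value of joint lid between 0.075 and 0.25 rad and velocity of joint lid between -0.05 and 0.05 rad/s and contact force between lid and the fingers above 0.5 N and contact force between lid and jar below 0.05 N); the arm keeps its last pose, push and grip.
It fails at once if the lid flies or is pulled open past 0.4 rad (8 cm at the front edge) (value of joint lid above 0.4 rad).
It fails at once if the jar is tipped by more than about 45 degrees (angle between jar's own z axis and vertical above 0.8 rad).
It fails at once if the caliper is pushed more than 3 cm away (distance of caliper from where it was at the start of the episode above 0.03 m).
It fails at once if the vblock is pushed more than 3 cm away (distance of vblock from where it was at the start of the episode above 0.03 m).
It fails at once if the ringgauge is pushed more than 3 cm away (distance of ringgauge from where it was at the start of the episode above 0.03 m).
It also fails if it takes over 50 s, if anything falls off the work surface, if the arm or the gripper's body presses on something with over 40 N, if the wrist force passes 120 N, or if a joint passes its speed limit or range.

ROBOT

A 6-joint arm with a two-finger parallel gripper is mounted at the origin on the work surface. World frame = base frame: x ahead of the robot, y to its left, z up, the work surface at z = 0. Lengths are in m, angles in rad, forces in N, time in s.
With the tool pointing down it reaches from about 0.425 to 0.95 m from the base axis. Payload 3.5 kg.
Tool frame: the origin (TCP) lies on the centre line of the jaws, within the pads' length; the fingertips stand 14 mm ahead of it and the grasp point (between the pads) lies 5 mm behind it (ctrl.finger_overhang is the distance from the TCP to the fingertips, in m); z points along the fingers, y is the line along which they close (so a half turn about z gives the same grasp; the last joint's range is limited). The gripper opens to 85 mm and grips with 20 to 120 N. Pads are 22 mm wide; open, the fingers measure 114 mm over their backs; the gripper's body (76 mm by 85 mm) begins 54 mm behind the grasp point. The pads swing forward as they close: fully open they stand 13 mm farther back than shut.
Start: joints at [1.188, 0.286, 1.577, -0, 1.279, -0.15], TCP at [0.156, 0.657, 0.245] pointing down, gripper open.
Joint ranges: [-2.77, 2.77], [-0.9, 2.22], [0.21, 2.48], [-1.53, 4.67], [0.24, 2.81], [-2.84, 2.84]. Speed limits (rad/s): [2.79, 2.79, 3.14, 3.14, 3.14, 3.14].

INTERFACE

Orientations are given as a unit quaternion [x, y, z, w].
In Python, from plant import ctrl gives the robot as it stands.
- The arm moves only by the tool send_rows, never from a script. Its argument "moves" is text: rows parted by semicolons, each of 7 numbers parted by spaces: the turn, a rotation vector about the tool's x, y, z in units of 360 degrees (1.0 is 360 degrees), then the shift along the tool's x, y, z in units of 20 cm (1.0 is 20 cm), then the gripper's target within -1 to 1 (fully open at 1, half-way at 0, shut at -1). A call has 1 to 12 rows; each row is the pose to reach, as a shift and turn from the pose commanded when the call began, along the tool's axes at that moment, turning the shorter way round; what a row does not reach only later rows make up. A row lasts 1/8 s, in which the tool goes at most 62.5 mm and 10.7 degrees, less where a joint would pass 70% of its speed; a pose out of reach is approached as far as the arm can. A call with a number of a shift or a turn outside -1 to 1 is refused whole. A call with a gripper value outside its range is refused whole. The fingers move at their own pace and stop on an object; "newtons" is the grip in N (left out, the last holds). Time passes only in rows, so rows that repeat a pose let the fingers close. It gives the time, the measured TCP pose, the force, the opening and the grip force at its end, in the units of the state.
- ctrl.get_state(): the state, without advancing time (a new reading comes with each control period).
- ctrl.read_camera(name): name is "scene" or "top" or "wrist"; returns a dict with "image" (480x640x3 uint8, red, green, blue), "fovy" (degrees; the focal length in pixels is half the picture's height over the tangent of half this angle, whatever the lens; pixels are square), "cx", "cy" (the principal point, pixels), "extrinsics" (4x4, takes a point from camera to world coordinates). Camera axes: x right, y up, looking along -z (the intrinsics and any distortion apply to the point x, -y, -z); pixel columns grow to the right and rows downward; lengths in m; the calibration is good to about 2 mm. A picture is of the moment at which its call begins. There is no depth.
- ctrl.sign_off(): hands the job in; it is judged then, once.
The state is a dict: "time": time; "qpos": joint angles; "dq": joint speeds; "joint_efforts": joint torques, N m; "eef_pos": TCP position; "tcp_rot": TCP orientation; "contact_force": force on the tool from outside, world axes, zero at the start; "wrist_torque": the same for the moment, N m; "opening": opening from 0.0 (shut) to 1.0 (fully open); "finger_force": force on a finger pad.
Only numpy, scipy, OpenCV 4.12 (cv2) and the standard library are available. Lean on these libraries where they do the work, as an engineer would, in place of code of your own. Each camera call takes 0.05 s, during which the arm holds its last target. There are 200 camera calls.

## Working session

There is one attempt and no reset: what is moved stays moved. The work goes in short steps, Python scripts to look and compute and a tool call to move; the robot and the scene stay as the last step left them, time stands still between calls to the robot, and variables do not carry over. Pictures are saved under pics/ and viewed, at most 10 in all, crops included, and the job is handed in when it is done.

Besides the shell and the picture viewer there is one more tool, called after "Request:" by a JSON object that holds its "fn" and its "kwargs", one argument or row to a line. send_rows: Moves the arm, as the interface text tells. Its arguments: {"type":"object","properties":{"moves":{"type":"string"},"newtons":{"type":"number"}},"required":["moves"]}

```bash
mkdir -p pics; ls
python3 - <<'E'
from plant import ctrl
import cv2
print(ctrl.get_state(), ctrl.finger_overhang)
for n in("top","scene"):
    r=ctrl.read_camera(n); cv2.imwrite(f"pics/{n}0.png",r["image"][:,:,::-1])
    print(n,{k:v for k,v in r.items() if k!="image"})
E
```

```text
pics
{'time': 0.0, 'qpos': array([ 1.18797718e+00,  2.87179675e-01,  1.57819588e+00, -2.14341284e-06,
        1.27858132e+00, -1.50009139e-01]), 'dq': array([ 9.56364401e-04,  6.50479082e-04, -5.38872203e-04,  7.86378969e-05,
        1.59993041e-03,  3.24463512e-04]), 'joint_efforts': array([-9.03390064e-04, -4.05996072e+01, -2.92615646e+01, -1.91630170e-04,
        6.11283205e-03,  8.82675522e-06]), 'eef_pos': array([0.15547149, 0.65620601, 0.24392757]), 'tcp_rot': array([ 1.16141911e-01,  9.93231926e-01, -1.14067345e-03, -3.10227993e-04]), 'contact_force': array([-0.43830652, -0.06366619, -1.04900754]), 'wrist_torque': array([ 0.06859264, -0.03884462,  0.01918621]), 'finger_force': 0.0, 'opening': 1.0003933255420514} 0.014
top {'fovy': 57.830606871259896, 'cx': 318.0174945330829, 'cy': 236.47496409850456, 'extrinsics': array([[ 0.02706087,  0.98072708, -0.19349962,  0.37682203],
       [-0.99962921,  0.02713471, -0.00226924, -0.01948854],
       [ 0.00302505,  0.19348928,  0.98109773,  1.24948215],
       [ 0.        ,  0.        ,  0.        ,  1.        ]])}
scene {'fovy': 53.120830900060014, 'cx': 315.27964131124463, 'cy': 237.0591416494263, 'extrinsics': array([[ 0.12590661, -0.64919622,  0.75012785,  1.4307756 ],
       [ 0.99196586,  0.09176182, -0.08708333, -0.10189357],
       [-0.01229893,  0.75506559,  0.6555339 ,  0.86898513],
       [ 0.        ,  0.        ,  0.        ,  1.        ]])}
```

View pics/top0.png

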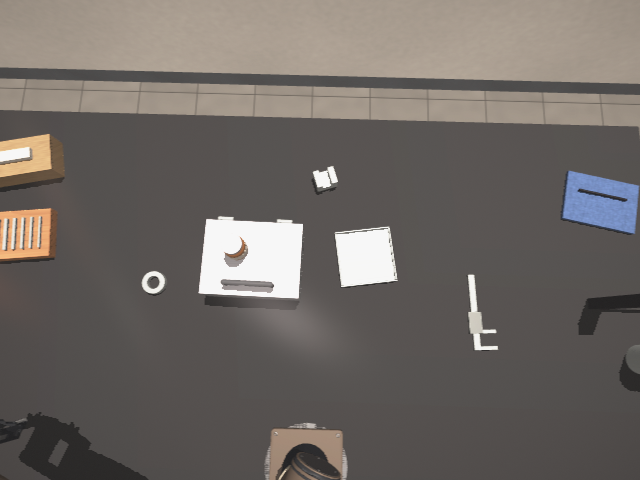

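View pics/scene0.png

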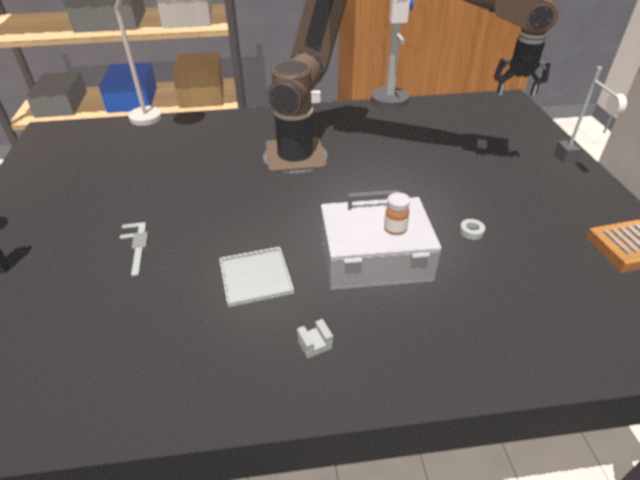

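The case is left of centre at about (252,260) in the top picture. The jar on it is at about (235,247), the handle at about (247,284), and the tray at about (366,257). I'll zoom in on those.

```bash
cat > h.py <<'E'
import numpy as np
from plant import ctrl
def cam(r):
    f=240/np.tan(np.radians(r["fovy"])/2); return f,r["cx"],r["cy"],np.array(r["extrinsics"])
def ray(c,uv,z):
    f,cx,cy,E=c; uv=np.atleast_2d(uv).astype(float)
    d=np.c_[(uv[:,0]-cx)/f,-(uv[:,1]-cy)/f,-np.ones(len(uv))]@E[:3,:3].T
    o=E[:3,3]; return o+d*((z-o[2])/d[:,2])[:,None]
def proj(c,P):
    f,cx,cy,E=c; q=(np.atleast_2d(P)-E[:3,3])@E[:3,:3]
    return np.c_[cx-f*q[:,0]/q[:,2],cy+f*q[:,1]/q[:,2]]
E
python3 - <<'E'
import cv2,numpy as np
a=cv2.imread("pics/top0.png");b=cv2.imread("pics/scene0.png")
cv2.imwrite("pics/topc.png",cv2.resize(a[210:310,190:410-20],None,fx=4,fy=4,interpolation=cv2.INTER_CUBIC))
c=cv2.resize(b[180:310,215:445],None,fx=3.4,fy=3.4,interpolation=cv2.INTER_CUBIC)
cv2.imwrite("pics/scc.png",c)
E
```

```text
(no output)
```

View pics/topc.png

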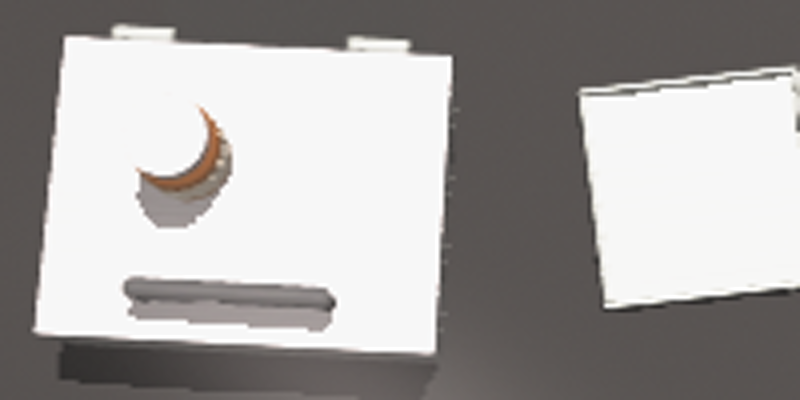

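View pics/scc.png

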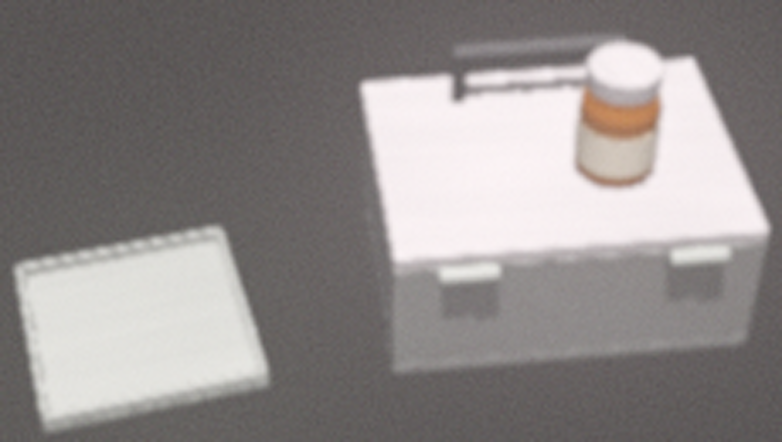

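Run:
```python
from h import *
import cv2
from scipy.optimize import least_squares
t=cam(ctrl.read_camera("top")); s=cam(ctrl.read_camera("scene"))
T=lambda p:np.array([190,210])+(np.array(p)+.5)/4-.5
S=lambda p:np.array([215,180])+(np.array(p)+.5)/3.4-.5
def rect(P,w,h): # least-squares pose of rectangle: P order far-left,far-right,near-right,near-left
    M=np.array([[w,h],[w,-h],[-w,-h],[-w,h]])/2
    f=lambda x:(M@np.array([[np.cos(x[2]),np.sin(x[2])],[-np.sin(x[2]),np.cos(x[2])]])+x[:2]-P[:,:2]).ravel()
    r=least_squares(f,[*P[:,:2].mean(0),0]); print(r.x.round(4),"rms",np.sqrt(np.mean(r.fun**2)).round(4)); return r.x
print("case top/scene")
rect(ray(t,T([(64,37),(452,57),(436,353),(35,332)]),.1125),.2,.26)
rect(ray(s,S([(768,232),(394,263),(362,82),(692,59)]),.1125),.2,.26)
print("tray")
img=cv2.imread("pics/top0.png",0); m=(img>140).astype(np.uint8); m[:, :325]=0;m[:,410:]=0;m[:215]=0;m[300:]=0
c=max(cv2.findContours(m,0,2)[0],key=cv2.contourArea); b=cv2.boxPoints(cv2.minAreaRect(c)); 
b=b[np.argsort(b[:,1])]; b=np.array([*b[:2][np.argsort(b[:2,0])],*b[2:][np.argsort(-b[2:,0])]]);print(b.tolist())
rect(ray(t,b,.014),.16,.16)
rect(ray(s,S([(268,380),(45,424),(16,264),(222,228)])[[1,0,3,2]][[1,0,3,2]],.014),.16,.16)
h=ray(t,T([(124,288),(334,300)]),.1545);print("handle",h.round(4),h.mean(0).round(4),np.linalg.norm(h[0]-h[1]))
h=ray(s,S([(457,51),(590,42)]),.1545);print("handle scene L end, occl",h.round(4))
print("jar cap scene",ray(s,S((624,66)),.2025).round(4),"base",ray(s,S((616,169)),.1125).round(4))
P=ray(t,T([(200,107),(211,125),(209,147),(198,163),(182,175),(163,177),(142,170)]),.197)
f=lambda x:np.hypot(*(P[:,:2]-x[:2]).T)-x[2]
r=least_squares(f,[.55,.2,.027]);print("jar cap top circle",r.x.round(4))
```

```text
case top/scene
[ 0.5391  0.1577 -0.0226] rms 0.0011
[ 0.5405  0.1566 -0.0255] rms 0.0012
tray
[[334.1530456542969, 231.94171142578125], [390.4227600097656, 225.1893310546875], [397.0189514160156, 280.15777587890625], [340.7492370605469, 286.91015625]]
[ 0.568  -0.1548  0.1362] rms 0.0017
[ 0.5702 -0.1547  0.1285] rms 0.0025
handle [[0.4703 0.2248 0.1545]
 [0.4664 0.0925 0.1545]] [0.4683 0.1586 0.1545] 0.13238320999462114
handle scene L end, occl [[0.4632 0.098  0.1545]
 [0.4661 0.1982 0.1545]]
jar cap scene [[0.5615 0.1942 0.2025]] base [[0.5642 0.1969 0.1125]]
jar cap top circle [0.5612 0.1949 0.0263]
```

The case is at about (0.540, 0.157) with yaw -0.024, the jar at (0.562, 0.195), and the tray at (0.569, -0.155). Next I'll work out the shift to a point above the jar.

```bash
cat >> h.py <<'E'
from scipy.spatial.transform import Rotation as R
def row(p,ya=None,s=None):
    "row (turn/360deg, shift/0.2m) from the measured pose to TCP p, tool down, tool-y at world angle ya"
    s=s or ctrl.get_state(); R0=R.from_quat(s["tcp_rot"]); y=R0.as_matrix()[:,1]
    if ya is None: ya=np.arctan2(y[1],y[0])
    c,n=np.cos(ya),np.sin(ya); M=np.c_[[-n,c,0],[c,n,0],[0,0,-1]]; M[:,0]=np.cross(M[:,1],M[:,2])
    t=(R0.inv()*R.from_matrix(M)).as_rotvec()/(2*np.pi)
    return np.r_[t,R0.inv().apply(np.array(p)-s["eef_pos"])/.2].round(4)
def st():
    s=ctrl.get_state(); y=R.from_quat(s["tcp_rot"]).as_matrix()[:,1]
    print(s["time"],s["eef_pos"].round(4),"ya",np.arctan2(y[1],y[0]).round(3),"F",s["contact_force"].round(1),"open",round(s["opening"],3),"ff",s["finger_force"],"q",s["qpos"].round(2))
E
python3 - <<'E'
from h import *
st(); print(row((.562,.195,.262))); print(row((.562,.195,.262),1.338)); print(row((.562,.195,.262),np.pi/2))
E
```

```text
0.2 [0.1555 0.6564 0.2444] ya 1.338 F [-0.4 -0.2  0.4] open 1.0 ff 0.0 q [ 1.19  0.29  1.58 -0.    1.28 -0.15]
[-2.0000e-04 -0.0000e+00 -0.0000e+00 -2.5097e+00 -1.7762e+00 -8.5700e-02]
[-2.0000e-04 -0.0000e+00  0.0000e+00 -2.5097e+00 -1.7762e+00 -8.5700e-02]
[-2.0000e-04 -1.0000e-04 -3.7000e-02 -2.5097e+00 -1.7762e+00 -8.5700e-02]
```

Request:
{"fn": "send_rows", "kwargs": {
  "moves": "0 0 0 -0.21 -0.148 -0.025 1; 0 0 0 -0.42 -0.296 -0.05 1; 0 0 0 -0.63 -0.444 -0.075 1; 0 0 0 -0.84 -0.592 -0.1 1; 0 0 0 -0.84 -0.592 -0.1 1",
  "newtons": 30
}}

```text
time: 0.82
eef_pos: [0.294, 0.5009, 0.2658]
tcp_rot: [0.118, 0.993, 0.0, 0.0]
contact_force: [-0.1, 1.1, -0.5]
opening: 1.001
finger_force: 0.0
```

Request:
{"fn": "send_rows", "kwargs": {
  "moves": "0 0 0 -0.21 -0.148 0 1; 0 0 0 -0.42 -0.296 0 1; 0 0 0 -0.63 -0.444 0 1; 0 0 0 -0.84 -0.592 0 1; 0 0 0 -0.84 -0.592 0 1"
}}

```text
time: 1.45
eef_pos: [0.4295, 0.3474, 0.2651]
tcp_rot: [0.118, 0.993, -0.0, -0.0]
contact_force: [0.6, 0.4, 0.2]
opening: 0.999
finger_force: 0.0
```

Request:
{"fn": "send_rows", "kwargs": {
  "moves": "0 0 0 -0.21 -0.148 0 1; 0 0 0 -0.42 -0.296 0 1; 0 0 0 -0.63 -0.444 0 1; 0 0 0 -0.83 -0.592 0 1; 0 0 0 -0.83 -0.592 0 1; 0 0 0 -0.83 -0.592 0 1"
}}

```text
time: 2.2
eef_pos: [0.5615, 0.1968, 0.2649]
tcp_rot: [0.116, 0.993, 0.0, -0.001]
contact_force: [-0.3, 0.6, 0.3]
opening: 1.0
finger_force: 0.0
```

Run:
```python
from h import *
import cv2
r=ctrl.read_camera("wrist"); c=cam(r); im=r["image"][:,:,::-1].copy()
for P,k in (((.562,.195,.2025),(0,0,255)),((.469,.159,.1545),(0,255,0))): 
    u=proj(c,P)[0]; print(u.round(1)); cv2.circle(im,tuple(int(v) for v in u),4,k,-1)
cv2.imwrite("pics/w1.png",im); st(); print(row((.562,.195,.160)))
```

```text
[317.3 269.3]
[224.9 114.9]
2.25 [0.5612 0.197  0.265 ] ya 1.34 F [-0.1  0.9  0.6] open 1.004 ff 0.0 q [ 0.17  0.1   1.76  0.    1.29 -1.17]
[ 1.00e-04 -2.00e-04  0.00e+00 -6.70e-03 -9.20e-03  5.25e-01]
```

View pics/w1.png

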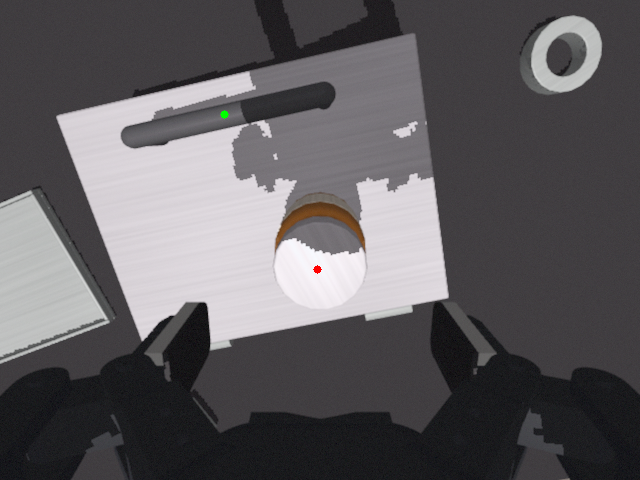

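The wrist picture confirms the estimates. The cap centre is at about (320,264) against a predicted (317,269), and the handle centre is at about (228,115) against (225,115). I'll descend and grip.

Request:
{"fn": "send_rows", "kwargs": {
  "moves": "0 0 0 -0.01 -0.01 0.15 1; 0 0 0 -0.01 -0.01 0.3 1; 0 0 0 -0.01 -0.01 0.42 1; 0 0 0 -0.01 -0.01 0.52 1; 0 0 0 -0.01 -0.01 0.52 1; 0 0 0 -0.01 -0.01 0.52 -0.5; 0 0 0 -0.01 -0.01 0.52 -0.5; 0 0 0 -0.01 -0.01 0.52 -0.5; 0 0 0 -0.01 -0.01 0.52 -0.5; 0 0 0 -0.01 -0.01 0.52 -0.5",
  "newtons": 30
}}

```text
time: 3.5
eef_pos: [0.5649, 0.1936, 0.1635]
tcp_rot: [0.116, 0.993, 0.001, 0.002]
contact_force: [0.6, 2.6, 5.6]
opening: 0.663
finger_force: 33.2
```

Request:
{"fn": "send_rows", "kwargs": {
  "moves": "0 0 0 0 0 -0.05 -0.5; 0 0 0 0 0 -0.12 -0.5; 0 0 0 0 0 -0.22 -0.5; 0 0 0 0 0 -0.32 -0.5; 0 0 0 0 0 -0.32 -0.5; 0 0 0 0 0 -0.32 -0.5",
  "newtons": 45
}}

```text
time: 4.25
eef_pos: [0.5634, 0.1929, 0.2251]
tcp_rot: [0.116, 0.993, -0.0, -0.0]
contact_force: [-0.7, -0.6, -3.5]
opening: 0.657
finger_force: 48.4
```

Run:
```python
from h import *
st(); print(row((.569,-.155,.225)))
```

```text
4.25 [0.5634 0.1929 0.2251] ya 1.338 F [-0.7 -0.6 -3.5] open 0.657 ff 48.439283270272426 q [ 0.16  0.13  1.8  -0.    1.21 -1.18]
[-0.000e+00 -1.000e-04 -0.000e+00 -4.284e-01 -1.686e+00  9.000e-04]
```

Request:
{"fn": "send_rows", "kwargs": {
  "moves": "0 0 0 -0.03 -0.12 0 -0.5; 0 0 0 -0.075 -0.29 0 -0.5; 0 0 0 -0.12 -0.47 0 -0.5; 0 0 0 -0.168 -0.66 0 -0.5; 0 0 0 -0.214 -0.843 0 -0.5"
}}

```text
time: 4.88
eef_pos: [0.5656, 0.0179, 0.224]
tcp_rot: [0.116, 0.993, -0.0, -0.001]
contact_force: [-0.3, 0.1, -3.6]
opening: 0.662
finger_force: 48.6
```

Request:
{"fn": "send_rows", "kwargs": {
  "moves": "0 0 0 -0.045 -0.18 0 -0.5; 0 0 0 -0.09 -0.36 0 -0.5; 0 0 0 -0.135 -0.54 0 -0.5; 0 0 0 -0.18 -0.7 0 -0.5; 0 0 0 -0.205 -0.8 0 -0.5; 0 0 0 -0.214 -0.843 0 -0.5; 0 0 0 -0.214 -0.843 0 -0.5; 0 0 0 -0.214 -0.843 0 -0.5"
}}

```text
time: 5.88
eef_pos: [0.5692, -0.1539, 0.2252]
tcp_rot: [0.116, 0.993, 0.0, -0.0]
contact_force: [0.9, 0.1, -2.9]
opening: 0.654
finger_force: 48.6
```

Run:
```python
from h import *
import cv2
r=ctrl.read_camera("scene"); 
cv2.imwrite("pics/s2.png",cv2.resize(r["image"][170:310,190:450,::-1],None,fx=3,fy=3,interpolation=cv2.INTER_CUBIC))
st(); print(row((.569,-.155,.0545)))
```

```text
5.925 [ 0.5692 -0.1538  0.2253] ya 1.339 F [ 0.1  0.4 -4.2] open 0.657 ff 48.64924979803618 q [-0.44  0.12  1.81  0.    1.21 -1.78]
[ 1.000e-04 -0.000e+00  0.000e+00 -6.000e-04 -6.300e-03  8.539e-01]
```

View pics/s2.png

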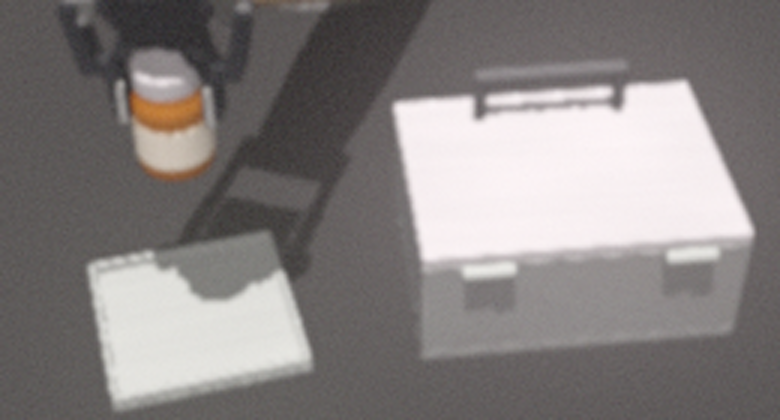

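The jar is held upright (bottom rim at about (175,170) in the crop), and the handle is fully visible. I'll lower the jar and slow down near the floor.

Request:
{"fn": "send_rows", "kwargs": {
  "moves": "0 0 0 0 -0.006 0.1 -0.5; 0 0 0 0 -0.006 0.25 -0.5; 0 0 0 0 -0.006 0.4 -0.5; 0 0 0 0 -0.006 0.55 -0.5; 0 0 0 0 -0.006 0.67 -0.5; 0 0 0 0 -0.006 0.75 -0.5; 0 0 0 0 -0.006 0.79 -0.5; 0 0 0 0 -0.006 0.81 -0.5; 0 0 0 0 -0.006 0.82 -0.5; 0 0 0 0 -0.006 0.83 -0.5; 0 0 0 0 -0.006 0.835 -0.5; 0 0 0 0 -0.006 0.835 -0.5"
}}

```text
time: 7.42
eef_pos: [0.569, -0.1561, 0.0585]
tcp_rot: [0.116, 0.993, -0.0, 0.0]
contact_force: [-0.4, 0.3, -2.6]
opening: 0.653
finger_force: 48.6
```

Request:
{"fn": "send_rows", "kwargs": {
  "moves": "0 0 0 0 0 0.005 -0.5; 0 0 0 0 0 0.01 -0.5; 0 0 0 0 0 0.015 -0.5; 0 0 0 0 0 0.015 -0.5"
}}

```text
time: 7.92
eef_pos: [0.569, -0.1561, 0.0554]
tcp_rot: [0.116, 0.993, -0.0, 0.0]
contact_force: [-0.4, 0.2, -2.9]
opening: 0.661
finger_force: 48.7
```

Request:
{"fn": "send_rows", "kwargs": {
  "moves": "0 0 0 0 0 0.006 -0.5; 0 0 0 0 0 0.012 -0.5; 0 0 0 0 0 0.012 -0.5"
}}

```text
time: 8.3
eef_pos: [0.5693, -0.1562, 0.0554]
tcp_rot: [0.116, 0.993, 0.0, -0.0]
contact_force: [-6.3, 1.2, 8.7]
opening: 0.654
finger_force: 49.8
```

The jar is on the tray floor: the upward force went from -2.9 N to +8.7 N. I'll release it and rise.

Request:
{"fn": "send_rows", "kwargs": {
  "moves": "0 0 0 0 0 -0.005 0.4; 0 0 0 0 0 -0.005 0.7; 0 0 0 0 0 -0.005 1; 0 0 0 0 0 -0.005 1; 0 0 0 0 0 -0.005 1; 0 0 0 0 0 -0.005 1; 0 0 0 0 0 -0.1 1; 0 0 0 0 0 -0.25 1; 0 0 0 0 0 -0.5 1; 0 0 0 0 0 -0.75 1; 0 0 0 0 0 -0.95 1; 0 0 0 0 0 -0.95 1"
}}

```text
time: 9.8
eef_pos: [0.5712, -0.157, 0.2497]
tcp_rot: [0.116, 0.993, -0.002, 0.005]
contact_force: [-0.9, 1.0, -0.0]
opening: 1.002
finger_force: 0.0
```

Run:
```python
from h import *
import cv2
r=ctrl.read_camera("scene"); 
cv2.imwrite("pics/s3.png",cv2.resize(r["image"][170:310,190:450,::-1],None,fx=3,fy=3,interpolation=cv2.INTER_CUBIC))
st(); 
print(row((.469,.159,.245),-.024)); print(row((.469,.159,.245)))
```

```text
9.85 [ 0.5699 -0.1565  0.2463] ya 1.338 F [-0.4 -0.3 -0.8] open 1.0 ff 0.0 q [-0.44  0.1   1.79 -0.    1.25 -1.78]
[5.0000e-04 9.0000e-04 2.1680e-01 8.5460e-01 1.4185e+00 0.0000e+00]
[-2.0000e-04  9.0000e-04  0.0000e+00  8.5460e-01  1.4185e+00  0.0000e+00]
```

View pics/s3.png

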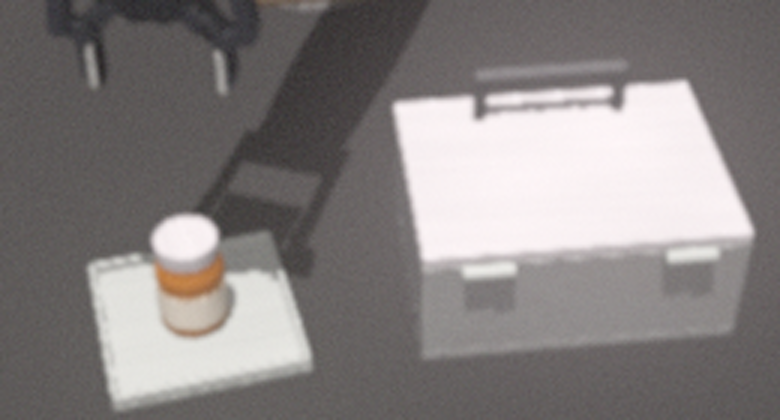

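The jar stands upright near the tray centre, with its base at about (193,325) in the crop, and the lid is still shut. Next I'll move to the handle and turn the tool.

Request:
{"fn": "send_rows", "kwargs": {
  "moves": "0 0 0.027 0.04 0.07 0 1; 0 0 0.054 0.1 0.16 0 1; 0 0 0.081 0.16 0.26 0 1; 0 0 0.108 0.22 0.36 0 1; 0 0 0.135 0.28 0.46 0 1; 0 0 0.162 0.34 0.56 0 1; 0 0 0.19 0.39 0.65 0 1; 0 0 0.217 0.427 0.709 0 1; 0 0 0.217 0.427 0.709 0 1; 0 0 0.217 0.427 0.709 0 1",
  "newtons": 80
}}

```text
time: 11.1
eef_pos: [0.5182, 0.0013, 0.2421]
tcp_rot: [0.715, 0.699, -0.001, -0.001]
contact_force: [0.4, 0.0, -0.0]
opening: 1.004
finger_force: 0.0
```

Run:
```python
from h import *
st(); print(row((.469,.159,.245),-.024))
```

```text
11.1 [0.5182 0.0013 0.2421] ya -0.023 F [ 0.4  0.  -0. ] open 1.004 ff 0.0 q [-0.19 -0.06  1.96 -0.    1.24 -0.17]
[-2.000e-04  0.000e+00  1.000e-04  7.825e-01 -2.643e-01 -1.430e-02]
```

Request:
{"fn": "send_rows", "kwargs": {
  "moves": "0 0 0 0.18 -0.06 -0.01 1; 0 0 0 0.36 -0.12 -0.014 1; 0 0 0 0.54 -0.18 -0.014 1; 0 0 0 0.7 -0.235 -0.014 1; 0 0 0 0.782 -0.264 -0.014 1; 0 0 0 0.782 -0.264 -0.014 1; 0 0 0 0.782 -0.264 -0.014 1"
}}

```text
time: 11.98
eef_pos: [0.4702, 0.1585, 0.2457]
tcp_rot: [0.716, 0.698, -0.0, 0.0]
contact_force: [-1.1, -0.1, -1.2]
opening: 1.003
finger_force: 0.0
```

Run:
```python
from h import *
import cv2
r=ctrl.read_camera("wrist"); c=cam(r); im=r["image"][:,:,::-1].copy()
a=np.array([.024,1,0])*.06
for P in ((.469,.159,.1545),np.array((.469,.159,.1545))+a,np.array((.469,.159,.1545))-a):
    u=proj(c,P)[0]; print(u.round(1)); cv2.circle(im,tuple(int(v) for v in u),3,(0,255,0),-1)
cv2.imwrite("pics/w2.png",im); st(); print(row((.469,.159,.1495),-.024))
```

```text
[317.4 251. ]
[317.  151.1]
[317.7 337.6]
12.025 [0.4702 0.1583 0.2457] ya -0.026 F [-0.1 -0.4 -0.5] open 0.998 ff 0.0 q [ 0.12 -0.12  2.01 -0.    1.25  0.15]
[ 0.000e+00  1.000e-04 -4.000e-04  3.300e-03 -6.100e-03  4.809e-01]
```

View pics/w2.png

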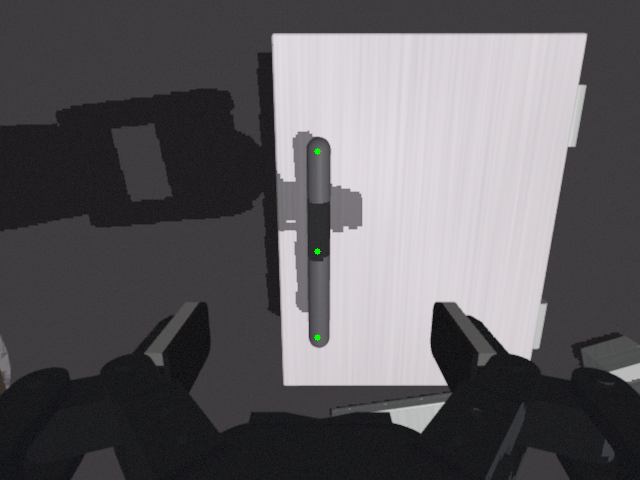

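The handle bar runs from about (319,147) to (318,338), and my predicted points lie on it. I'll descend over it and close.

Request:
{"fn": "send_rows", "kwargs": {
  "moves": "0 0 0 0 -0.004 0.1 1; 0 0 0 0 -0.004 0.22 1; 0 0 0 0 -0.004 0.34 1; 0 0 0 0 -0.004 0.43 1; 0 0 0 0 -0.004 0.48 1; 0 0 0 0 -0.004 0.48 1; 0 0 0 0 -0.004 0.48 -1; 0 0 0 0 -0.004 0.48 -1; 0 0 0 0 -0.004 0.48 -1; 0 0 0 0 -0.004 0.48 -1; 0 0 0 0 -0.004 0.48 -1; 0 0 0 0 -0.004 0.48 -1",
  "newtons": 90
}}

```text
time: 13.52
eef_pos: [0.4692, 0.1594, 0.1503]
tcp_rot: [0.716, 0.698, 0.0, 0.0]
contact_force: [-0.8, 0.1, 2.8]
opening: 0.134
finger_force: 87.8
```

Request:
{"fn": "send_rows", "kwargs": {
  "moves": "0 0 0 0 0 0 -1; 0 0 0 0 0 0 -1; 0 0 0 0 0 0 -1"
}}

```text
time: 13.9
eef_pos: [0.4692, 0.1594, 0.1502]
tcp_rot: [0.716, 0.698, 0.0, 0.0]
contact_force: [-1.2, 0.4, 4.9]
opening: 0.13
finger_force: 88.1
```

Run:
```python
from h import *
st()
for f in (.02,.04,.06,.08,.1,.12,.15): print(f,round(f/2/np.pi,4),((-170*np.cos(f)+54*np.sin(f)+170)/200).round(4),(-(54*np.cos(f)+170*np.sin(f)-54)/200).round(4))
```

```text
13.9 [0.4692 0.1594 0.1502] ya -0.025 F [-1.2  0.4  4.9] open 0.13 ff 88.11473965644836 q [ 0.12 -0.01  2.09  0.    1.06  0.15]
0.02 0.0032 0.0056 -0.0169
0.04 0.0064 0.0115 -0.0338
0.06 0.0095 0.0177 -0.0505
0.08 0.0127 0.0243 -0.0671
0.1 0.0159 0.0312 -0.0835
0.12 0.0191 0.0384 -0.0998
0.15 0.0239 0.0499 -0.124
```

Request:
{"fn": "send_rows", "kwargs": {
  "moves": "0 0 0 0 0.001 -0.004 -1; 0.001 0 0 0 0.002 -0.008 -1; 0.002 0 0 0 0.004 -0.012 -1; 0.003 0 0 0 0.005 -0.016 -1; 0.003 0 0 0 0.005 -0.016 -1"
}}

```text
time: 14.52
eef_pos: [0.4696, 0.1593, 0.1519]
tcp_rot: [0.716, 0.698, -0.007, -0.007]
contact_force: [3.4, 1.2, -7.9]
opening: 0.13
finger_force: 87.7
```

Request:
{"fn": "send_rows", "kwargs": {
  "moves": "0 0 0 0 0.001 -0.004 -1; 0.001 0 0 0 0.002 -0.008 -1; 0.002 0 0 0 0.003 -0.012 -1; 0.003 0 0 0 0.005 -0.016 -1; 0.003 0 0 0 0.005 -0.016 -1; 0.003 0 0 0 0.005 -0.016 -1"
}}

```text
time: 15.28
eef_pos: [0.4709, 0.1593, 0.1559]
tcp_rot: [0.716, 0.698, -0.013, -0.014]
contact_force: [3.9, 3.0, -6.2]
opening: 0.126
finger_force: 88.5
```

The lid is moving and the resistance is fading. I'll continue slowly along the arc.

Request:
{"fn": "send_rows", "kwargs": {
  "moves": "0.002 0 0 0 0.004 -0.011 -1; 0.004 0 0 0 0.008 -0.023 -1; 0.0065 0 0 0 0.013 -0.034 -1; 0.009 0 0 0 0.017 -0.046 -1; 0.011 0 0 0 0.022 -0.057 -1; 0.013 0 0 0 0.026 -0.069 -1; 0.015 0 0 0 0.03 -0.08 -1; 0.0175 0 0 0 0.035 -0.092 -1; 0.0175 0 0 0 0.035 -0.092 -1; 0.0175 0 0 0 0.035 -0.092 -1; 0.0175 0 0 0 0.035 -0.092 -1"
}}

```text
time: 16.65
eef_pos: [0.4783, 0.1591, 0.1746]
tcp_rot: [0.714, 0.696, -0.052, -0.053]
contact_force: [-4.9, 2.3, 0.1]
opening: 0.137
finger_force: 89.2
```

Run:
```python
from h import *
import cv2
r=ctrl.read_camera("scene"); 
cv2.imwrite("pics/s4.png",cv2.resize(r["image"][150:310,190:450,::-1],None,fx=3,fy=3,interpolation=cv2.INTER_CUBIC))
st()
```

```text
16.7 [0.4783 0.1591 0.1746] ya -0.025 F [-4.3  2.2 -1.2] open 0.134 ff 89.22691583633423 q [0.11 0.06 1.98 0.02 1.25 0.13]
```

View pics/s4.png

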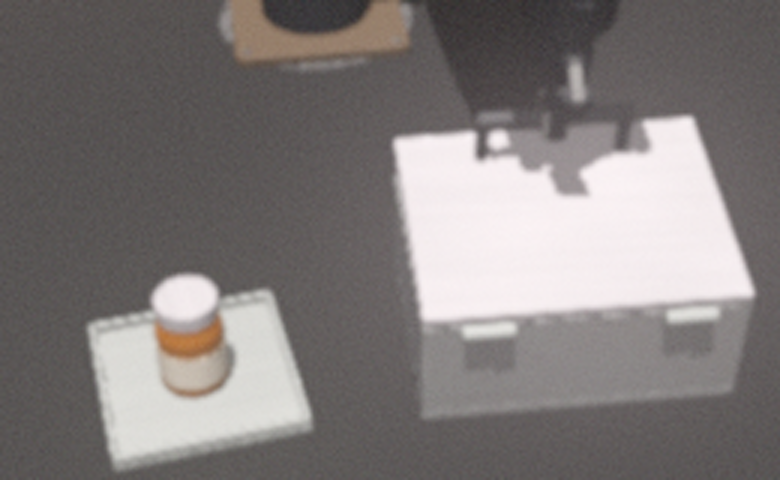

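Run:
```python
from h import *
s=cam(ctrl.read_camera("scene")); x,y,a=.5398,.1572,-.024
for f in (0,.08,.1,.12,.15,.18,.2):
    X=.1-(.2*np.cos(f)-.012*np.sin(f)); Z=.1005+.2*np.sin(f)+.012*np.cos(f)
    P=[(x+X*np.cos(a)-Y*np.sin(a),y+X*np.sin(a)+Y*np.cos(a),Z) for Y in(-.13,.13)]
    print(f,((proj(s,P)-[190,150]+.5)*3-.5).round(1).tolist())
st()
```

```text
0 [[393.6, 163.1], [686.5, 142.0]]
0.08 [[393.8, 149.4], [689.3, 128.3]]
0.1 [[393.8, 146.1], [690.1, 125.0]]
0.12 [[393.9, 142.8], [690.9, 121.8]]
0.15 [[394.0, 138.0], [692.1, 117.0]]
0.18 [[394.1, 133.4], [693.4, 112.3]]
0.2 [[394.3, 130.3], [694.3, 109.3]]
16.75 [0.4783 0.1591 0.1746] ya -0.025 F [-4.6  1.5 -0.6] open 0.134 ff 89.22711610794067 q [0.11 0.06 1.98 0.02 1.25 0.13]
```

The lid's front corners at (395,138) and (694,118) match the prediction for 0.15 rad. The jar is standing and the arm is still, so I'll hand in.

```bash
python3 -c "
from plant import ctrl
print(ctrl.sign_off())"
```

```text
the job is handed in; nothing more can be done
None
```

The jar stands upright and released in the tray, and the gripper is holding the lid steady at about 0.15 rad (about 3 cm at the front edge); I handed the job in at about 17 s, but sign-off returned no verdict.

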